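# Press a new cutter into the pencil sharpener

### The job

Pull the red knob on top of the pencil sharpener out to its stop so that the black shutter uncovers the drive socket, then take the orange cutter cartridge (not the grey one) out of its wooden holder and turn it until the ribs of its stem line up with the cross-shaped socket. Slide it in fully home, until its collar sits on the socket against the push of the ejector spring, and finish while holding it there: keep pressing and do not let go, or it springs back up. Leave the shutter open, the grey cartridge in its holder and everything else on the desk as it stands.

Things in the scene. Friction and masses are not known exactly. Their poses are not given: they have to be found in the camera images.
- sharpener: white desktop pencil sharpener fixed to the desk: a block 90 (its x) x 165 (its y) x 80 tall with two low aluminium rails (to 85 high) along its top at x = +-29. Origin: centre of its underside. The drive socket is in its top at y = +52.5; the shutter slides between the rails along its y. (sizes in mm)
- shutter (a joint): travel of the black shutter in m along the sharpener's -y: 0 = closed over the socket, 0.050 = fully out at its stop. Starts 0 to 0.008. It stays where it is left and takes about 3 N to move. The plate is 4 mm thick, its top 84.5 mm above the desk; fully out, its edge is 30 mm from the socket's centre.
- shutter_knob (a point): centre of the top face of the shutter's red knob, an upright cylinder 14 mm in diameter, 26 tall (top 110.5 above the desk; 20 wide collar at its foot, 3 high). It moves with the shutter; closed, it is 55 from the socket's centre along the sharpener's -y, fully out 105. Axes as the sharpener's.
- socket (a point): centre of the mouth of the drive socket, flush with the sharpener's top, 80 mm above the desk; z up. A cross of two slots 26 long and 8.2 wide, along this frame's x and y, in a steel hub 45 across. The hub is held stiffly (0.3 N m) at up to 45 degrees either way from the sharpener's axes. 18 below the mouth lies a sprung ejector plate.
- ejector (a joint): travel of the ejector plate in the socket in m: 0 = up (18 mm below the socket's mouth), 0.008 = pressed down by a cartridge that is fully home. Its spring pushes up with 3 N at 0 and 9 N at 0.008, so that a cartridge let go rises to about 8 mm above home.
- cutter: new cutter cartridge, orange, 60 to 120 g, upright in a well of the holder at any yaw. Origin: tip of its stem; z up. Sizes in mm: stem to z = 26 with four ribs in a cross (bars 24 long, 6 wide, along its x and y, rounded at the tip); collar 36 in diameter, z = 26 to 32; grip bar 34 (its x) x 12 (its y: pinch here), z = 32 to 62. Fits the socket in any quarter turn. (sizes in mm)
- cutter_collar (a point): centre of the underside of the orange cartridge's collar, on its axis, 26 mm above the stem's tip; 34 mm above the desk while it stands in its well; it lies at the socket's mouth when the cartridge is home. Axes as the cartridge's.
- worn_cutter: worn cutter cartridge, grey, same shape as the orange one, in the other well of the holder; leave it there. (sizes in mm)
- holder: wooden refill holder fixed to the desk: block 75 (its x) x 175 (its y) x 34 tall, with two round wells 28 in diameter and 30 deep at y = +-45. Origin: centre of its underside. Which cartridge is in which well varies. (sizes in mm)
- mug: pink mug, 80 across the rim, 95 tall, handle on its +y side (mm), loose on the desk; origin at the centre of its underside. Leave it alone.
- pencil_cup: square yellow and blue pencil cup, 75 x 75 x 100 with pencils up to 175 high (mm), loose on the desk; origin at the centre of its underside. Leave it alone.
- notebook: blue notebook lying flat, 150 x 210 x 14 (mm), loose on the desk; origin at the centre of its underside. Leave it alone.
- phone: black phone lying flat, 75 x 150 x 9 (mm), loose on the desk; origin at the centre of its underside. Leave it alone.
- stapler: green stapler, 130 long (its x), 34 wide, 36 tall (mm), loose on the desk; origin at the centre of its underside. Leave it alone.
- sticky_notes: pink block of sticky notes, 76 x 76 x 18 (mm), loose on the desk; origin at the centre of its underside. Leave it alone.
- eraser: white eraser, 55 (its x) x 22 x 13 (mm), loose on the desk; origin at the centre of its underside. Leave it alone.
Things that resemble listed ones, but are neither listed nor needed, are in the scene too. There is more than one size of the cutter; the one meant has the size given above.

How it is judged:
On the way, in this order (a step that is already met when the one before it is completed fails the run):
1. the shutter is pulled out to its stop (within 5 mm), with the orange cartridge still in its holder (value of joint shutter above 0.045 m and z of cutter_collar in the frame of holder below 0.045 m), for 0.2 s.
2. the orange cartridge is lifted clear of the holder (z of cutter in the frame of holder above 0.036 m), for 0.1 s.
3. its ribs have meshed in the socket: upright, on the socket's axis, at least 14 mm deep (z of cutter_collar in the frame of socket between -0.004 and 0.012 m and horizontal distance between cutter_collar and socket below 0.003 m and angle between cutter's own z axis and vertical below 0.1 rad and (angle between the x axis of cutter and the x axis of socket, either way round below 0.2 rad or angle between the x axis of cutter and the y axis of socket, either way round below 0.2 rad)), for 0.1 s.
At the end, for the whole second after the job is handed in: The orange cartridge is upright (within 0.1 rad) in the socket, within 3 mm of its axis, ribs in the slots, collar within 2.5 mm of the socket's mouth, at rest, with the fingers still on it with more than 3 N; the shutter is out to within 5 mm of its stop and the grey cartridge is in its well (z of cutter_collar in the frame of socket between -0.004 and 0.0025 m and horizontal distance between cutter_collar and socket below 0.003 m and angle between cutter's own z axis and vertical below 0.1 rad and (angle between the x axis of cutter and the x axis of socket, either way round below 0.2 rad or angle between the x axis of cutter and the y axis of socket, either way round below 0.2 rad) and contact force between the fingers and cutter above 3 N and value of joint shutter above 0.045 m and linear speed of cutter below 0.02 m/s and horizontal distance between worn_cutter and holder below 0.06 m and z of worn_cutter in the frame of holder below 0.015 m); the arm keeps its last pose, push and grip.
It fails at once if another thing on the desk is pushed more than 30 mm or tipped (distance of any of mug, pencil_cup, notebook, phone, stapler, sticky_notes, eraser from where it was at the start of the episode above 0.03 m or angle between any of mug, pencil_cup, notebook, phone, stapler, sticky_notes, eraser's own z axis and vertical above 0.5 rad).
It fails at once if the grey cartridge is taken out of its well (distance of worn_cutter from where it was at the start of the episode above 0.02 m).
It also fails if it takes over 58 s, if anything falls off the work surface, if the arm or the gripper's body presses on something with over 40 N, if the wrist force passes 120 N, or if a joint passes its speed limit or range.

### The arm

A 7-joint arm with a two-finger parallel gripper is mounted at the origin on the work surface. World frame = base frame: x ahead of the robot, y to its left, z up, the work surface at z = 0. Lengths are in m, angles in rad, forces in N, time in s.
With the tool pointing down it reaches from about 0.425 to 0.875 m from the base axis. Payload 4.7 kg.
Tool frame: the origin (TCP) lies midway between the tips of the shut fingers; the grasp point (between the pads) lies 19 mm behind it; z points along the fingers, y is the line along which they close (so a half turn about z gives the same grasp; the last joint's range is limited). The gripper opens to 87 mm and grips with 3 to 60 N. Pads are 19 mm wide; open, the fingers measure 117 mm over their backs; the gripper's body (75 mm by 190 mm) begins 51 mm behind the grasp point.
Start: joints at [1.15, 0.321, -0.07, 1.45, 0.023, 1.371, -0.057], TCP at [0.274, -0.59, 0.223] pointing down, gripper open.
Joint ranges: [-2.86, 2.86], [-0.3, 2.09], [-1.38, 1.24], [0.06, 2.45], [-1.56, 4.7], [0.09, 2.05], [-2.69, 2.69]. Speed limits (rad/s): [2.57, 2.57, 3.14, 3.14, 3.14, 3.14, 3.14].

### API

Orientations are given as a rotation vector (axis times angle).
In Python, from bench import ctrl gives the robot as it stands. The module is installed in compiled form; this text tells all that it offers.
- The arm moves only by the shell command python3 -m handwheel 'ROWS' [FORCE]. ROWS is JSON, a list of rows, each a list of 7 numbers: the finger opening in m, from 0 to 0.087, then the shift along the tool's x, y, z in m, then the turn, a rotation vector about the tool's x, y, z in degrees. A call has 1 to 12 rows; each row shifts and turns the commanded pose from where the row before left it, along the tool's axes as they then stand; what a row does not reach is not made up. A row lasts 1/8 s, in which the tool goes at most 62.5 mm and 10.7 degrees, less where a joint would pass 70% of its speed; a pose out of reach is approached as far as the arm can. A call is refused whole if a number of a shift passes 0.0625 or a number of a turn 10.7, either way. A call with a gripper value outside its range is refused whole. The fingers move at their own pace and stop on an object; FORCE is the grip in N (left out, the last holds). Time passes only in rows, so rows that do not move let the fingers close. It gives the time, the measured TCP pose, the force, the opening and the grip force at its end, in the units of the state.
- ctrl.get_state(): the state, without advancing time (a new reading comes with each control period).
- ctrl.get_image(name): name is "scene" or "top" or "wrist"; returns (picture, depth): 420x560x3 uint8, blue, green, red; 420x560 float32, m along the optical axis (not along the pixel's ray), 0 where there is no reading.
- ctrl.camera_info(name): a dict with "intrinsics" (3x3 intrinsics, pixels), "R" (3x3) and "t" (3): a world point X has camera coordinates R X + t. Camera axes: x right, y down, z forward; pixel columns grow to the right and rows downward; lengths in m; the calibration is good to about 2 mm. The wrist camera is an equidistant fisheye: a pixel r from the principal point sees the ray r / f radians off the axis. A picture is of the moment at which its call begins: read the wrist's pose just before it. camera_info takes no time and is no camera call; for the wrist camera it gives the pose at the moment of the call.
- ctrl.close_job(): hands the job in; it is judged then, once.
The state is a dict: "time": time; "joint_positions": joint angles; "qd": joint speeds; "joint_torque": joint torques, N m; "position": TCP position; "tool_rot": TCP orientation; "ft_force": force on the tool from outside, world axes, zero at the start; "torque": the same for the moment, N m; "grip_width": opening from 0.0 (shut) to 1.0 (fully open); "grip_force": force on a finger pad.
Only numpy, scipy, OpenCV 4.12 (cv2) and the standard library are available. Lean on these libraries where they do the work, as an engineer would, in place of code of your own. Each camera call takes 0.05 s, during which the arm holds its last target. There are 200 camera calls.

## Working session

There is one attempt and no reset: what is moved stays moved. The work goes in short steps, Python scripts to look and compute and a shell command to move; the robot and the scene stay as the last step left them, time stands still between calls to the robot, and variables do not carry over. Pictures are saved under pics/ and viewed, at most 10 in all, crops included, and the job is handed in when it is done.

```bash
mkdir -p pics; cat > h.py <<'E'
import numpy as np, cv2
from bench import ctrl
from scipy.spatial.transform import Rotation as Rn
def cast(ci,uv,z):
    K=np.array(ci["intrinsics"]);R=np.array(ci["R"]);t=np.array(ci["t"])
    uv=np.atleast_2d(uv).astype(float)
    d=np.c_[(uv[:,0]-K[0,2])/K[0,0],(uv[:,1]-K[1,2])/K[1,1],np.ones(len(uv))]
    if ci.get('fish'):
        r=np.hypot(d[:,0],d[:,1]);s=np.where(r>1e-9,np.sin(r)/np.maximum(r,1e-9),1)
        d=np.c_[d[:,0]*s,d[:,1]*s,np.cos(r)]
    d=d@R; c=-R.T@t
    return c+d*((z-c[2])/d[:,2])[:,None]
def grab(n):
    ci=dict(ctrl.camera_info(n)); 
    if n=='wrist': ci['fish']=True
    im,dp=ctrl.get_image(n); return im,dp,ci
def world(ci,dp):
    K=np.array(ci["intrinsics"]);R=np.array(ci["R"]);t=np.array(ci["t"])
    v,u=np.mgrid[:dp.shape[0],:dp.shape[1]]
    P=np.stack([(u-K[0,2])/K[0,0]*dp,(v-K[1,2])/K[1,1]*dp,dp],-1)
    return (P-t)@R
E
python3 - <<'E'
from h import *
s=ctrl.get_state();print({k:np.round(v,3) for k,v in s.items()})
print(Rn.from_rotvec(s['tool_rot']).as_matrix().round(3))
for n in('top','scene'):
    im,dp,ci=grab(n);cv2.imwrite(f'pics/{n}0.png',im);np.savez(f'{n}0.npz',im=im,dp=dp)
    R=np.array(ci['R']);print(n,-R.T@ci['t'],R.round(3).tolist(),np.array(ci['intrinsics']).tolist())
E
```

```text
{'time': np.float64(0.0), 'joint_positions': array([ 1.15 ,  0.322, -0.07 ,  1.452,  0.023,  1.371, -0.057]), 'qd': array([ 0.001, -0.001, -0.   , -0.   , -0.001, -0.   ,  0.   ]), 'joint_torque': array([ 0.0000e+00, -4.9129e+01, -4.0400e-01, -3.1252e+01, -6.4000e-02,
        4.4000e-02,  0.0000e+00]), 'position': array([ 0.274, -0.589,  0.221]), 'tool_rot': array([-3.066e+00, -6.770e-01,  1.000e-03]), 'ft_force': array([ 0.489, -0.501,  0.313]), 'torque': array([ 0.004, -0.039, -0.019]), 'grip_force': np.float64(0.0), 'grip_width': np.float64(0.995)}
[[ 0.907  0.421 -0.001]
 [ 0.421 -0.907  0.002]
 [-0.    -0.002 -1.   ]]
top [ 0.43147693 -0.04714111  1.20466084] [[-0.018, -1.0, 0.015], [-0.994, 0.016, -0.111], [0.111, -0.017, -0.994]] [[386.2121939912465, 0.0, 281.18631452354674], [0.0, 386.2121939912465, 203.31675531167667], [0.0, 0.0, 1.0]]
scene [ 1.27282009 -0.46232012  0.78271383] [[0.497, 0.868, -0.006], [0.558, -0.325, -0.763], [-0.664, 0.376, -0.646]] [[468.7783868160069, 0.0, 288.0400526753112], [0.0, 468.7783868160069, 210.3231990576623], [0.0, 0.0, 1.0]]
```

View pics/top0.png

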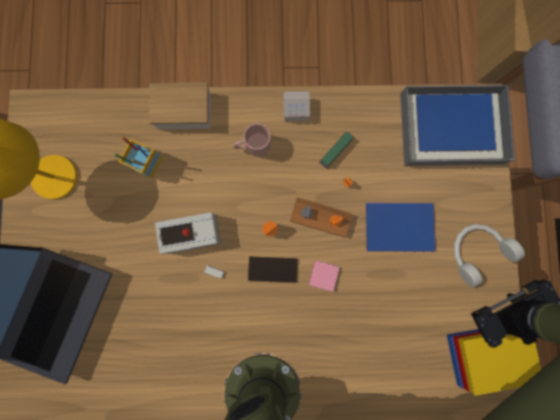

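View pics/scene0.png

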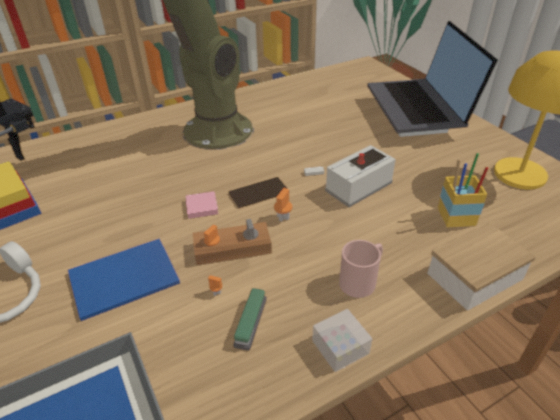

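The top view shows the sharpener at (186,233), with the black plate over x≈160–195 and the red knob at (187,232). The socket is therefore under the left end near (168,235), and the knob must go right. The holder is at (323,217), with grey at (308,213) and the target orange at (337,220). The loose orange pieces at (270,228) and (348,182) are decoys.

```bash
cat >> h.py <<'E'
def comps(m,amin=4):
    n,l,st,c=cv2.connectedComponentsWithStats(m.astype(np.uint8))
    return [(l==i) for i in range(1,n) if st[i,4]>=amin]
def cen(m): 
    v,u=np.nonzero(m); return np.array([u.mean(),v.mean()])
E
python3 - <<'E'
from h import *
for n in('top','scene'):
    d=np.load(f'{n}0.npz');im,dp=d['im'],d['dp'];ci=dict(ctrl.camera_info(n));W=world(ci,dp)
    hsv=cv2.cvtColor(im,cv2.COLOR_BGR2HSV);H,S,V=[hsv[...,i].astype(int) for i in range(3)]
    roi=(W[...,0]>.35)&(W[...,0]<.8)&(W[...,1]>-.4)&(W[...,1]<.4)&(dp>0)
    for nm,m,z in (('red',((H<5)|(H>175))&(S>150)&(V>60),.100),('orange',(H>=5)&(H<=14)&(S>200)&(V>130),.06),):
        for c in comps(m&roi,5):
            p=W[c]; print(n,nm,c.sum(),cen(c).round(1),cast(ci,cen(c),z).round(3)[0],'depth med',np.median(p,0).round(3),'zmax',p[:,2].max().round(3))
    if n=='top':
        for nm,m,z in (('whitebox',roi&(W[...,2]>.065)&(W[...,2]<.1)&(W[...,1]>.1)&(W[...,1]<.4)&(W[...,0]<.6),.08),('holder',roi&(W[...,2]>.025)&(W[...,2]<.042)&(W[...,1]<-.05)&(W[...,0]>.45)&(W[...,0]<.65),.034)):
            for c in comps(m,100):
                r=cv2.minAreaRect(np.argwhere(c)[:,::-1].astype(np.float32))
                b=cast(ci,cv2.boxPoints(r),z);print(nm,c.sum(),b.mean(0).round(3),b.round(3)[:,:2].tolist(),[np.linalg.norm(b[i]-b[i+1]).round(3) for i in(0,1)],[np.degrees(np.arctan2(*(b[i+1]-b[i])[1::-1])).round(1) for i in (0,1)])
E
```

```text
top red 41 [185.1 231.9] [0.477 0.209 0.1  ] depth med [0.476 0.208 0.105] zmax 0.116
top orange 30 [347.4 181.8] [ 0.621 -0.267  0.06 ] depth med [ 0.624 -0.27   0.044] zmax 0.054
top orange 68 [335.3 219.7] [ 0.507 -0.226  0.06 ] depth med [ 0.508 -0.226  0.069] zmax 0.074
top orange 99 [268.9 227.5] [ 0.487 -0.029  0.06 ] depth med [ 0.487 -0.029  0.08 ] zmax 0.086
whitebox 1790 [0.475 0.211 0.08 ] [[0.507, 0.304], [0.534, 0.136], [0.443, 0.119], [0.417, 0.286]] [np.float64(0.17), np.float64(0.092)] [np.float64(-80.7), np.float64(-169.8)]
holder 1290 [ 0.518 -0.187  0.034] [[0.508, -0.092], [0.581, -0.115], [0.528, -0.283], [0.456, -0.259]] [np.float64(0.076), np.float64(0.176)] [np.float64(-17.5), np.float64(-107.4)]
scene red 32 [361.3 158.8] [0.488 0.201 0.1  ] depth med [0.483 0.205 0.095] zmax 0.111
scene red 5 [485.4 169.4] [0.682 0.44  0.1  ] depth med [0.735 0.361 0.159] zmax 0.164
scene red 14 [481.4 179.1] [0.706 0.4   0.1  ] depth med [0.733 0.36  0.133] zmax 0.143
```

```bash
python3 -m handwheel '[[0.087,0.05,-0.03,0,0,0,0],[0.087,0.05,-0.03,0,0,0,0],[0.087,0.05,-0.03,0,0,0,0],[0.087,0.05,-0.03,0,0,0,0],[0.087,0.05,-0.03,0,0,0,0],[0.087,0.05,-0.03,0,0,0,0],[0.087,0.045,-0.03,0,0,0,0],[0.087,0,0,0,0,0,0]]' && python3 - <<'E'
from h import *
im,dp,ci=grab('wrist');cv2.imwrite('pics/w1.png',im);np.savez('w1.npz',im=im,dp=dp,**{k:np.array(v) for k,v in ci.items() if k!='fish'})
R=np.array(ci['R']);print(-R.T@ci['t'],R.round(2).tolist(),np.array(ci['intrinsics']).tolist(),list(ci))
E
```

```text
time: 1.1
position: [0.5009, -0.2477, 0.2224]
tool_rot: [-3.062, -0.692, -0.002]
ft_force: [0.7, -0.0, -0.4]
grip_width: 0.999
grip_force: 0.0
[ 0.56491124 -0.21718507  0.38573627] [[0.43, -0.9, -0.0], [-0.87, -0.42, 0.25], [-0.23, -0.11, -0.97]] [[325.19226210127806, 0.0, 276.0433564856068], [0.0, 325.19226210127806, 212.0189340687195], [0.0, 0.0, 1.0]] ['intrinsics', 'R', 't', 'fish']
```

View pics/w1.png

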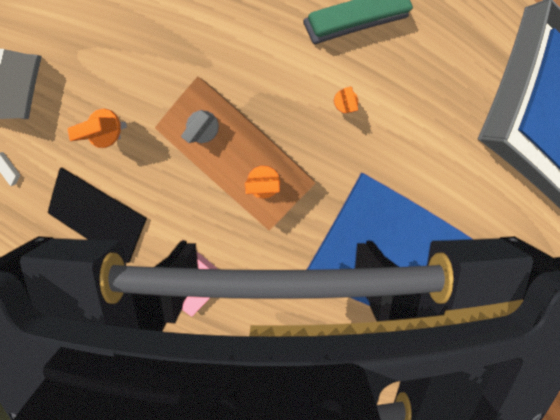

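The wrist view shows grey at (200,127) and orange at (262,182) in the holder. The orange grip bar lies roughly horizontal in the image.

```bash
python3 - <<'E'
from h import *
im=np.load('w1.npz')['im']
a=cv2.resize(im[155:205,235:290],None,fx=10,fy=10,interpolation=cv2.INTER_NEAREST);cv2.imwrite('pics/c1.png',a)
E
```

```text
(no output)
```

View pics/c1.png

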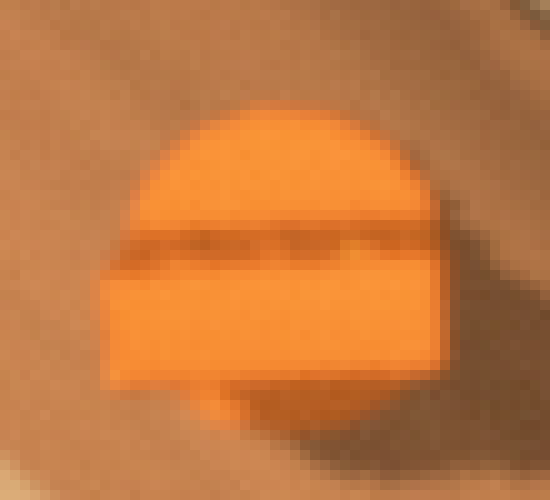

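The crop shows the bar's top face with corners at about (245,181.5), (279,180), (279.3,191.5) and (245.3,193).

```bash
cat >> h.py <<'E'
def plan(x,y,z,yawy=None):
    """print turn about tool z (deg) and the shift in tool axes AFTER that turn"""
    s=ctrl.get_state();M=Rn.from_rotvec(s['tool_rot']).as_matrix()
    a=np.degrees(np.arctan2(M[1,1],M[0,1]));t=0
    if yawy is not None:
        t=-((yawy-a+90)%180-90); M=M@Rn.from_euler('z',t,degrees=True).as_matrix()
    print('pos',np.round(s['position'],4),'tool y yaw',a.round(2),'turn',round(t,1),'shift mm',(1000*M.T@(np.array([x,y,z])-s['position'])).round(1),'tilt',np.round(M[2],4))
E
python3 - <<'E'
from h import *
d=np.load('w1.npz');ci={k:d[k] for k in('intrinsics','R','t')};ci['fish']=True
b=cast(ci,[[245,181.5],[279,180],[279.3,191.5],[245.3,193]],.07)
print(b.mean(0),[np.linalg.norm(b[i]-b[(i+1)%4]).round(4) for i in range(4)],[np.degrees(np.arctan2(*(q)[1::-1])).round(1) for q in(b[1]-b[0],b[2]-b[3],b[3]-b[0],b[2]-b[1])])
plan(.478,.205,.2,99.2)
E
```

```text
[ 0.5072549  -0.22852825  0.07      ] [np.float64(0.0335), np.float64(0.0115), np.float64(0.0338), np.float64(0.0116)] [np.float64(-62.1), np.float64(-62.0), np.float64(-154.1), np.float64(-152.9)]
pos [ 0.4991 -0.2513  0.2222] tool y yaw -64.8 turn 16.0 shift mm [  52.1 -453.8   22.4] tilt [-4.e-04 -6.e-04 -1.e+00]
```

```bash
python3 -m handwheel '[[0.087,0,0,0,0,0,8],[0.087,0,0,0,0,0,8],[0.087,0.006,-0.05,0,0,0,0],[0.087,0.006,-0.05,0,0,0,0],[0.087,0.006,-0.05,0,0,0,0],[0.087,0.006,-0.05,0,0,0,0],[0.087,0.006,-0.05,0,0,0,0],[0.087,0.006,-0.05,0,0,0,0],[0.087,0.006,-0.05,0,0,0,0],[0.087,0.006,-0.05,0,0,0,0],[0.087,0.004,-0.054,0,0,0,0],[0.087,0,0,0,0,0,0]]' && python3 - <<'E'
from h import *
im,dp,ci=grab('wrist');np.savez('w2.npz',im=im,dp=dp,**{k:np.array(v) for k,v in ci.items() if k!='fish'})
cv2.imwrite('pics/w2.png',im)
hsv=cv2.cvtColor(im,cv2.COLOR_BGR2HSV);H,S,V=[hsv[...,i].astype(int) for i in range(3)]
for c in comps(((H<5)|(H>175))&(S>150)&(V>60),50):
    print(c.sum(),cen(c),cast(ci,cen(c),.11)[0])
plan(.478,.205,.2,99.2)
E
```

```text
time: 2.65
position: [0.4782, 0.2063, 0.2225]
tool_rot: [-3.13, -0.253, 0.001]
ft_force: [-0.4, -0.6, 0.5]
grip_width: 0.997
grip_force: 0.0
460 [273.55869565 203.98695652] [0.48289107 0.21044219 0.11      ]
78 [556.16666667 414.28205128] [ 0.14708686 -0.42620525  0.11      ]
pos [0.4791 0.2032 0.2223] tool y yaw -80.97 turn -0.2 shift mm [-0.8 -2.  22.3] tilt [-6.e-04  2.e-04 -1.e+00]
```

View pics/w2.png

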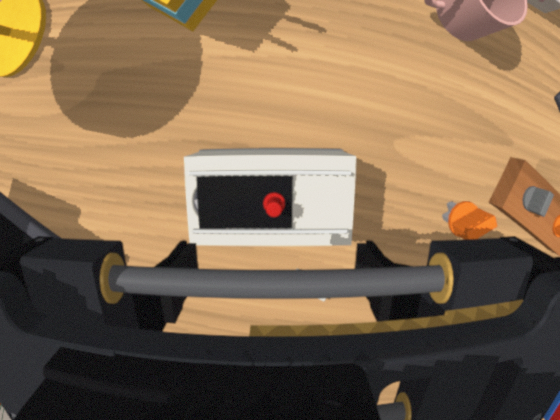

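The sharpener spans (186–355, 150–244). The red knob blob is at (273,204), and its top face is the lower part. The hub's edge just shows at (196,203), left of the plate.

```bash
python3 - <<'E'
from h import *
d=np.load('w2.npz');ci={k:d[k] for k in('intrinsics','R','t')};ci['fish']=True;im=d['im']
hsv=cv2.cvtColor(im,cv2.COLOR_BGR2HSV);H,S,V=[hsv[...,i].astype(int) for i in range(3)]
m=((H<5)|(H>175))&(S>150)&(V>60);m[:, 400:]=0
for v in range(190,220):
    u=np.nonzero(m[v])[0]
    if len(u): print(v,u.min(),u.max(),V[v,u].mean().round(),end='; ')
blk=(V<60);blk[:170]=0;blk[236:]=0;blk[:,:190]=0;blk[:,300:]=0
for c in comps(blk,500):
    r=cv2.minAreaRect(np.argwhere(c)[:,::-1].astype(np.float32));b=cast(ci,cv2.boxPoints(r),.0845);print('\nplate',c.sum(),r,b.round(4).tolist(),b.mean(0))
w=(S<60)&(V>110);w[:145]=0;w[250:]=0;w[:,:180]=0;w[:,362:]=0
c=max(comps(w,500),key=lambda a:a.sum());r=cv2.minAreaRect(np.argwhere(c)[:,::-1].astype(np.float32));b=cast(ci,cv2.boxPoints(r),.08)
print('white',r,b.round(4).tolist(),b.mean(0))
E
```

```text
192 270 277 94.0; 193 268 279 137.0; 194 267 281 166.0; 195 266 282 180.0; 196 265 283 177.0; 197 264 283 169.0; 198 264 284 157.0; 199 263 284 150.0; 200 263 284 148.0; 201 263 284 149.0; 202 262 284 154.0; 203 263 284 171.0; 204 263 284 180.0; 205 263 284 184.0; 206 263 284 185.0; 207 263 284 184.0; 208 264 283 190.0; 209 264 283 185.0; 210 265 282 190.0; 211 265 282 183.0; 212 266 281 191.0; 213 266 281 179.0; 214 267 280 176.0; 215 268 279 162.0; 216 269 278 130.0; 217 272 276 88.0; 
plate 4276 ((244.0, 201.5), (51.0, 94.0), 90.0) [[0.4923, 0.2863, 0.0845], [0.5061, 0.1979, 0.0845], [0.4569, 0.1894, 0.0845], [0.4415, 0.281, 0.0845]] [0.47420064 0.23862836 0.0845    ]
white ((269.4999694824219, 196.49996948242188), (170.99996948242188, 96.99998474121094), -0.0) [[0.4181, 0.294, 0.08], [0.5168, 0.3036, 0.08], [0.5428, 0.1418, 0.08], [0.4469, 0.1206, 0.08]] [0.48110905 0.21500601 0.08      ]
```

```bash
python3 -m handwheel '[[0.087,0,-0.004,0.04,0,0,0],[0.06,0,0,0.04,0,0,0],[0.05,0,0,0.035,0,0,0],[0.05,0,0,0.013,0,0,0],[0.0,0,0,0,0,0,0],[0.0,0,0,0,0,0,0],[0.0,0,0,0,0,0,0],[0.0,0,0,0,0,0,0]]' 25 && python3 - <<'E'
from h import *
plan(.479,.209,.094,99.2)
E
```

```text
time: 3.7
position: [0.4792, 0.2069, 0.0953]
tool_rot: [3.132, 0.244, 0.002]
ft_force: [-0.1, -0.2, -0.4]
grip_width: 0.287
grip_force: 0.0
pos [0.4792 0.2069 0.0953] tool y yaw -81.08 turn -0.3 shift mm [ 0.2 -2.1  1.3] tilt [ 1.4e-03  2.0e-04 -1.0e+00]
```

```bash
python3 -m handwheel '[[0.0,0,0,0,0,0,0],[0.0,0,0,0,0,0,0],[0.0,0,0,0,0,0,0],[0,0,0.008,0,0,0,0],[0,0,0.012,0,0,0,0],[0,0,0.012,0,0,0,0],[0,0,0.010,0,0,0,0],[0,0,0.002,0,0,0,0],[0,0,0,0,0,0,0]]' 25
```

```text
time: 4.82
position: [0.4863, 0.1617, 0.0949]
tool_rot: [3.131, 0.242, 0.002]
ft_force: [1.5, 0.9, 5.8]
grip_width: 0.152
grip_force: 25.0
```

```bash
python3 -m handwheel '[[0,0,0.002,0,0,0,0],[0,0,0.002,0,0,0,0],[0,0,0,0,0,0,0]]'; python3 -m handwheel '[[0,0,0.001,0,0,0,0],[0,0,0.001,0,0,0,0],[0,0,0,0,0,0,0]]'
```

```text
time: 5.2
position: [0.4864, 0.1612, 0.0949]
tool_rot: [-3.129, -0.245, -0.002]
ft_force: [0.9, 6.2, 3.2]
grip_width: 0.154
grip_force: 25.0
time: 5.58
position: [0.4864, 0.1612, 0.0949]
tool_rot: [-3.126, -0.247, -0.003]
ft_force: [1.0, 9.9, 2.7]
grip_width: 0.152
grip_force: 25.0
```

```bash
python3 -m handwheel '[[0.05,0,-0.004,0,0,0,0],[0.05,0,0,0,0,0,0],[0.05,0,0,0,0,0,0],[0.05,0,0,-0.04,0,0,0],[0.05,0,-0.03,-0.05,0,0,0],[0.05,0,-0.05,-0.03,0,0,0],[0.05,-0.01,-0.01,0,0,0,0],[0.05,0,0,0,0,0,0]]' && python3 - <<'E'
from h import *
im,dp,ci=grab('wrist');np.savez('w3.npz',im=im,dp=dp,**{k:np.array(v) for k,v in ci.items() if k!='fish'})
cv2.imwrite('pics/w3.png',cv2.resize(im[130:260,150:410],None,fx=3,fy=3,interpolation=cv2.INTER_CUBIC))
E
```

```text
time: 6.58
position: [0.4609, 0.2484, 0.2138]
tool_rot: [3.13, 0.246, -0.002]
ft_force: [0.5, -0.5, -0.9]
grip_width: 0.572
grip_force: 0.0
```

View pics/w3.png

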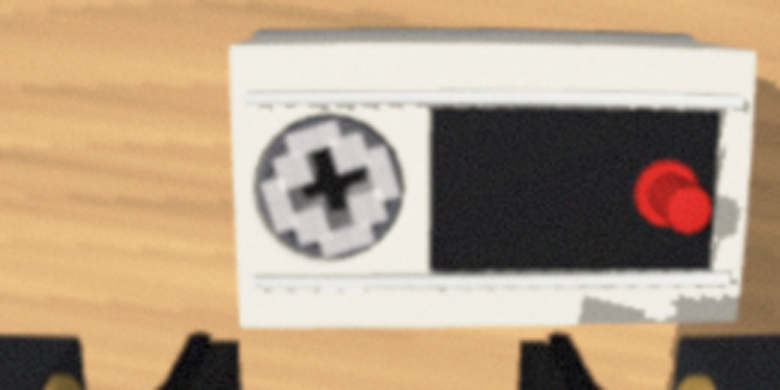

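The socket is uncovered. Hub centre is near crop (330,186), full-image (260,192), and the cross is rotated about 18° counter-clockwise. The knob is at its far end.

```bash
cat >> h.py <<'E'
def socket(im,ci,seed):
    g=cv2.cvtColor(im,cv2.COLOR_BGR2GRAY).astype(np.float32)
    C=np.array(seed,float)
    # rectify to world plane z=.08, 0.25 mm px, 60 mm square
    K=ci['intrinsics'];R=np.array(ci['R']);t=np.array(ci['t']);N=240
    for it in range(3):
        q=(np.arange(N)-N/2+.5)*.00025
        X,Y=np.meshgrid(C[0]+q,C[1]+q);P=np.stack([X,Y,np.full_like(X,.08)],-1)@R.T+t
        th=np.arctan2(np.hypot(P[...,0],P[...,1]),P[...,2]);r=np.hypot(P[...,0],P[...,1])
        u=(K[0][0]*th*P[...,0]/r+K[0][2]).astype(np.float32);v=(K[1][1]*th*P[...,1]/r+K[1][2]).astype(np.float32)
        rec=cv2.remap(g,u,v,cv2.INTER_CUBIC)
        rr=np.hypot(X-C[0],Y-C[1]);hub=rec[rr<.014]
        T,_=cv2.threshold(hub.clip(0,255).astype(np.uint8).reshape(-1,1),0,255,cv2.THRESH_OTSU)
        m=(rec<T)&(rr<.0155)
        m=max(comps(m,50),key=lambda a:a.sum())
        C=np.array([X[m].mean(),Y[m].mean()])
    z=((X-C[0])+1j*(Y-C[1]))[m]; a=np.degrees(np.angle((z**4).sum())/4)
    return C,a,m.sum()*.0625,T,rec
E
python3 - <<'E'
from h import *
d=np.load('w3.npz');ci={k:d[k] for k in('intrinsics','R','t')};ci['fish']=True;im=d['im']
p=cast(ci,[260,192],.08)[0];print(p)
C,a,A,T,rec=socket(im,ci,p[:2]);print('socket',C,'yaw mod90',a,'area mm2 (expect 359)',A,T)
cv2.imwrite('pics/rec.png',cv2.resize(rec.clip(0,255).astype(np.uint8),None,fx=2,fy=2))
# hub outline: white sharpener ring
hsv=cv2.cvtColor(im,cv2.COLOR_BGR2HSV)
print(cast(ci,[[150+667/3-.3,130+193/3],[150+687/3,130+208/3]],.1105), cast(ci,[150+687/3-.3,130+208/3-.3],.1105))
print(cast(ci,np.array([[430,105],[430,270],[232,45],[241,326],[756,52],[737,320]])/3+[150,130],.08).round(4))
plan(.5073,-.2285,.2,27.6)
E
```

```text
[0.46985671 0.265644   0.08      ]
socket [0.46981757 0.2663696 ] yaw mod90 27.074954856856195 area mm2 (expect 359) 270.9375 124.0
[[0.48969038 0.16993784 0.1105    ]
 [0.48643508 0.16260197 0.1105    ]] [[0.48664965 0.16293868 0.1105    ]]
[[0.4997 0.2392 0.08  ]
 [0.448  0.2304 0.08  ]
 [0.5088 0.3018 0.08  ]
 [0.4196 0.2876 0.08  ]
 [0.5352 0.139  0.08  ]
 [0.4466 0.124  0.08  ]]
pos [0.4616 0.247  0.2134] tool y yaw -81.13 turn 71.3 shift mm [442.5 179.7  14.4] tilt [ 0.0015  0.0023 -1.    ]
```

View pics/rec.png

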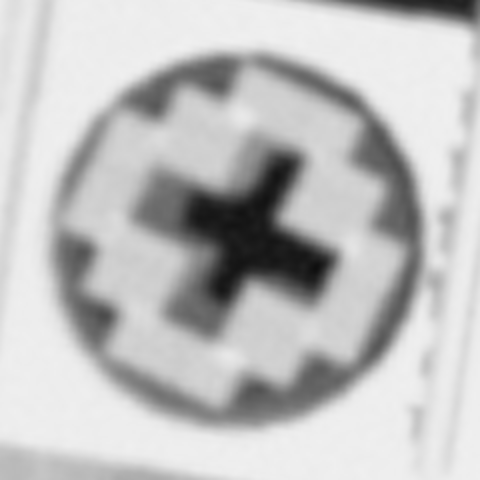

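The rectified view shows the hub circle centred in the frame, so the socket is at about (0.470,0.266). The cross is at about 26° mod 90, and its edges agree to within a few degrees.

```bash
python3 - <<'E'
from h import *
print(ctrl.get_state()['joint_positions'].round(2))
E
python3 -m handwheel '[[0.05,0,0,-0.005,0,0,10.2],[0.05,0,0,0,0,0,10.2],[0.05,0,0,0,0,0,10.2],[0.05,0,0,0,0,0,10.2],[0.05,0,0,0,0,0,10.2],[0.05,0,0,0,0,0,10.2],[0.05,0,0,0,0,0,10.1]]'
python3 - <<'E'
from h import *
print(ctrl.get_state()['joint_positions'].round(2))
plan(.52,.0,.22)
plan(.5073,-.2285,.2,27.6)
E
```

```text
[ 0.2   0.11 -0.79  1.75  0.08  1.31 -2.02]
time: 7.5
position: [0.4639, 0.2398, 0.1959]
tool_rot: [2.976, -0.882, -0.049]
ft_force: [0.2, 0.3, 0.2]
grip_width: 0.575
grip_force: 0.0
[-0.74  0.1   0.22  1.77 -0.02  1.32 -2.66]
pos [0.4639 0.2398 0.1959] tool y yaw -122.98 turn 0 shift mm [177.2 171.5 -20.1] tilt [-0.0199  0.0444 -0.9988]
pos [0.4639 0.2398 0.1959] tool y yaw -122.98 turn 29.4 shift mm [435.2 178.3   6.5] tilt [ 0.0045  0.0485 -0.9988]
```

Joint 7 hit its range, so I'll turn the other way and level the tool.

```bash
sed -i "s/^    print('pos'.*/&\n    print('level rotvec deg now', np.degrees([s_M[1]*-1*-1 if 0 else 0 for s_M in []]) if 0 else np.degrees(np.array([Rn.from_rotvec(s['tool_rot']).as_matrix()[2,1],-Rn.from_rotvec(s['tool_rot']).as_matrix()[2,0]])).round(2))/" h.py
python3 -m handwheel '[[0.05,0,0,0,0,0,-10.4],[0.05,0,0,0,0,0,-10.4],[0.05,0,0,0,0,0,-10.4],[0.05,0,0,0,0,0,-10.4],[0.05,0,0,0,0,0,-10.4],[0.05,0,0,0,0,0,-10.4],[0.05,0,0,0,0,0,-10.4],[0.05,0,0,0,0,0,-10.4],[0.05,0,0,0,0,0,-10.4]]'
python3 - <<'E'
from h import *
print(ctrl.get_state()['joint_positions'].round(2))
plan(.5073,-.2285,.2,27.6)
E
```

```text
time: 8.62
position: [0.4638, 0.24, 0.1959]
tool_rot: [2.704, 1.593, -0.076]
ft_force: [0.6, -0.0, 0.1]
grip_width: 0.574
grip_force: 0.0
[-0.66  0.1   0.14  1.77 -0.01  1.32 -1.02]
pos [0.4638 0.24   0.1959] tool y yaw -29.01 turn -56.6 shift mm [-435.2 -178.7    6.5] tilt [-0.0045 -0.0483 -0.9988]
level rotvec deg now [-1.31  2.45]
```

```bash
python3 -m handwheel '[[0.05,0,0,-0.02,-1.3,2.4,0],[0.05,0,0,0,0,0,-9.5],[0.05,0,0,0,0,0,-9.5],[0.05,0,0,0,0,0,-9.5],[0.05,0,0,0,0,0,-9.5],[0.05,0,0,0,0,0,-9.5],[0.05,0,0,0,0,0,-9.1],[0.05,0,0,0,0,0,0]]'
python3 - <<'E'
from h import *
print(ctrl.get_state()['joint_positions'].round(2))
plan(.53,.02,.22)
plan(.5073,-.2285,.2,27.6)
E
```

```text
time: 9.62
position: [0.4646, 0.241, 0.2161]
tool_rot: [1.637, 2.682, -0.001]
ft_force: [0.7, -0.6, -1.2]
grip_width: 0.574
grip_force: 0.0
[-0.64  0.05  0.11  1.78 -0.01  1.31 -0.05]
pos [0.4646 0.241  0.2161] tool y yaw 27.21 turn 0 shift mm [-226.5  -42.9   -3.8] tilt [-3.e-04 -5.e-04 -1.e+00]
level rotvec deg now [-0.03  0.02]
pos [0.4646 0.241  0.2161] tool y yaw 27.21 turn -0.4 shift mm [-435.9 -179.6   16.3] tilt [-3.e-04 -5.e-04 -1.e+00]
level rotvec deg now [-0.03  0.02]
```

```bash
python3 -m handwheel '[[0.05,-0.045,-0.0085,0,0,0,0],[0.05,-0.045,-0.0085,0,0,0,0],[0.05,-0.045,-0.0085,0,0,0,0],[0.05,-0.045,-0.0085,0,0,0,0],[0.05,-0.045,-0.0085,0,0,0,0],[0.05,-0.042,-0.027,0,0,0,0],[0.05,-0.042,-0.027,0,0,0,0],[0.05,-0.042,-0.027,0,0,0,0],[0.05,-0.042,-0.027,0,0,0,0],[0.05,-0.042,-0.027,0,0,0,0],[0.05,0,0,0,0,0,0]]'
python3 - <<'E'
from h import *
print(ctrl.get_state()['joint_positions'].round(2))
for i in range(3): plan(.5073,-.2285,.045,27.6)
im,dp,ci=grab('wrist');plan(.5073,-.2285,.045,27.6);cv2.imwrite('pics/w4.png',im)
np.savez('w4.npz',im=im,dp=dp,**{k:np.array(v) for k,v in ci.items() if k!='fish'})
E
```

```text
time: 11.0
position: [0.5049, -0.2309, 0.2163]
tool_rot: [1.648, 2.674, -0.002]
ft_force: [0.7, 0.1, -0.7]
grip_width: 0.573
grip_force: 0.0
[-0.12  0.13  0.55  1.72 -0.07  1.32  0.91]
pos [ 0.5049 -0.2309  0.2163] tool y yaw 26.72 turn -0.9 shift mm [  1.1   3.4 171.3] tilt [-9.e-04 -8.e-04 -1.e+00]
level rotvec deg now [-0.04  0.05]
pos [ 0.5049 -0.2309  0.2163] tool y yaw 26.72 turn -0.9 shift mm [  1.1   3.4 171.3] tilt [-9.e-04 -8.e-04 -1.e+00]
level rotvec deg now [-0.04  0.05]
pos [ 0.5049 -0.2309  0.2163] tool y yaw 26.72 turn -0.9 shift mm [  1.1   3.4 171.3] tilt [-9.e-04 -8.e-04 -1.e+00]
level rotvec deg now [-0.04  0.05]
pos [ 0.5059 -0.2275  0.2162] tool y yaw 26.99 turn -0.6 shift mm [ -1.7   0.7 171.1] tilt [ 9.e-04  4.e-04 -1.e+00]
level rotvec deg now [ 0.02 -0.05]
```

View pics/w4.png

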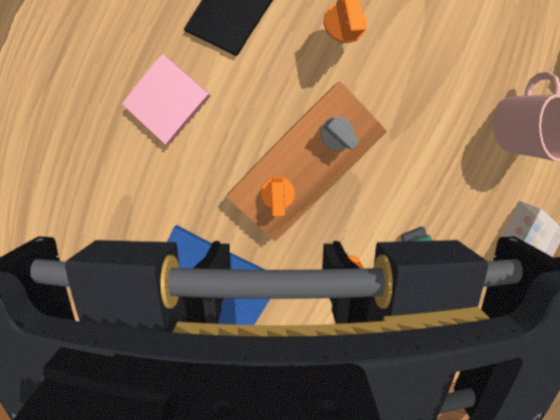

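The orange bar is at (278,197), upright between the fingers (clear gap at columns 218–333), so I'll go down.

```bash
python3 -m handwheel '[[0.05,0,0.002,0.04,0,0,-0.7],[0.05,0,0,0.04,0,0,0],[0.05,0,0,0.04,0,0,0],[0.05,0,0,0.03,0,0,0],[0.05,0,0,0.015,0,0,0],[0.05,0,0,0.006,0,0,0],[0,0,0,0,0,0,0],[0,0,0,0,0,0,0],[0,0,0,0,0,0,0],[0,0,0,0,0,0,0],[0,0,0,0,0,0,0],[0,0,0,0,0,0,0]]' 50
```

```text
time: 12.55
position: [0.5062, -0.2256, 0.046]
tool_rot: [-1.614, -2.691, 0.003]
ft_force: [-7.8, -3.7, 7.1]
grip_width: 0.133
grip_force: 49.9
```

```bash
python3 -m handwheel '[[0,0,0,-0.01,0,0,0],[0,0,0,-0.03,0,0,0],[0,0,0,-0.04,0,0,0],[0,0,0,-0.04,0,0,0],[0,0,0,-0.04,0,0,0],[0,0,0,-0.012,0,0,0],[0,0,0,0,0,0,0]]' 50
python3 - <<'E'
from h import *
Rs=[];ps=[];dv=[]
for i in range(8):
    ci=dict(ctrl.camera_info('wrist'));s=ctrl.get_state()
    M=Rn.from_rotvec(s['tool_rot']).as_matrix();R=np.array(ci['R']);c=-R.T@np.array(ci['t'])
    Rs.append(M.T@R.T);ps.append(M.T@(c-s['position']));dv.append(np.r_[s['position'],c])
    im,dp=ctrl.get_image('wrist')
print(np.std(ps,0).round(5),np.std(dv,0).round(5),np.mean(ps,0).round(4))
Rt=Rn.from_matrix(Rs).mean().as_matrix();pt=np.mean(ps,0);print(Rt.round(4).tolist())
np.savez('mount.npz',Rt=Rt,pt=pt)
d=np.load('w4.npz');im=d['im'];K=d['intrinsics']
hsv=cv2.cvtColor(im,cv2.COLOR_BGR2HSV);H,S,V=[hsv[...,i].astype(int) for i in range(3)]
cv2.imwrite('pics/c4.png',cv2.resize(im[165:225,250:305],None,fx=10,fy=10,interpolation=cv2.INTER_NEAREST))
print(np.mean(dv,0).round(4)); plan(.4698,.2663,.15,27.3)
E
```

```text
time: 13.42
position: [0.5094, -0.2235, 0.2178]
tool_rot: [1.613, 2.695, 0.004]
ft_force: [0.1, 0.4, -0.7]
grip_width: 0.134
grip_force: 50.0
[1.e-05 1.e-05 2.e-05] [0.00034 0.00015 0.0006  0.00015 0.00011 0.00054] [ 0.0701  0.0014 -0.1632]
[[0.0004, -0.9668, -0.2555], [1.0, 0.0003, 0.0007], [-0.0006, -0.2555, 0.9668]]
[ 0.5087 -0.2232  0.2164  0.4769 -0.1611  0.3798]
pos [ 0.509  -0.2234  0.2169] tool y yaw 28.19 turn 0.9 shift mm [453.  189.7  67.8] tilt [ 1.5e-03  8.0e-04 -1.0e+00]
level rotvec deg now [ 0.05 -0.09]
```

View pics/c4.png

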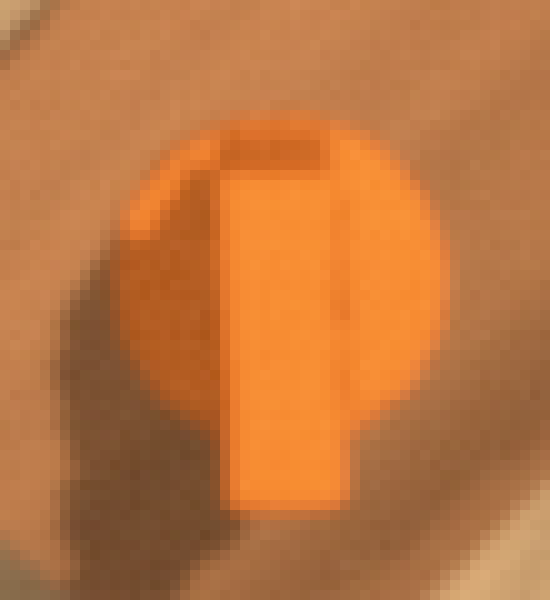

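The bar's top face has corners at about (271.5,181.5), (282.7,181.5), (284.5,215.5) and (271.5,215.5).

```bash
python3 -m handwheel '[[0,0.042,0.027,0,0,0,0],[0,0.042,0.027,0,0,0,0],[0,0.042,0.027,0,0,0,0],[0,0.042,0.027,0,0,0,0],[0,0.042,0.027,0,0,0,0],[0,0.043,0.011,0,0,0,0],[0,0.043,0.011,0,0,0,0],[0,0.043,0.011,0,0,0,0],[0,0.043,0.011,0,0,0,0],[0,0.043,0.011,0,0,0,0],[0,0,0,0,0,0,0],[0,0,0,0,0,0,0]]' 50
cat >> h.py <<'E'
def toolcast(uv,z):
    m=np.load('mount.npz');K=ctrl.camera_info('wrist')['intrinsics']
    return cast(dict(intrinsics=K,R=m['Rt'].T,t=-m['Rt'].T@m['pt'],fish=True),uv,z)
def tool_ci():
    m=np.load('mount.npz');return dict(intrinsics=ctrl.camera_info('wrist')['intrinsics'],R=m['Rt'].T,t=-m['Rt'].T@m['pt'],fish=True)
E
python3 - <<'E'
from h import *
b=toolcast([[271.5,181.5],[282.7,181.5],[284.5,215.5],[271.5,215.5]],.147)
print(b.round(4),b.mean(0))
im,dp,ci=grab('wrist');plan(.4698,.2663,.15,27)
np.savez('w5.npz',im=im,dp=dp,**{k:np.array(v) for k,v in ci.items() if k!='fish'})
a=im[110:230,190:350];cv2.imwrite('pics/c5.png',cv2.resize(a,None,fx=5,fy=5,interpolation=cv2.INTER_CUBIC))
E
```

```text
time: 15.32
position: [0.4762, 0.24, 0.2181]
tool_rot: [1.614, 2.695, 0.002]
ft_force: [0.0, -0.2, -1.5]
grip_width: 0.137
grip_force: 50.0
[[ 0.0186 -0.0028  0.147 ]
 [ 0.0186  0.008   0.147 ]
 [-0.0154  0.01    0.147 ]
 [-0.0155 -0.0029  0.147 ]] [0.00157564 0.00308956 0.147     ]
pos [0.4765 0.2394 0.2182] tool y yaw 28.09 turn 1.1 shift mm [27.   6.1 68.2] tilt [-1.0e-04  1.5e-03 -1.0e+00]
level rotvec deg now [0.09 0.01]
```

View pics/c5.png

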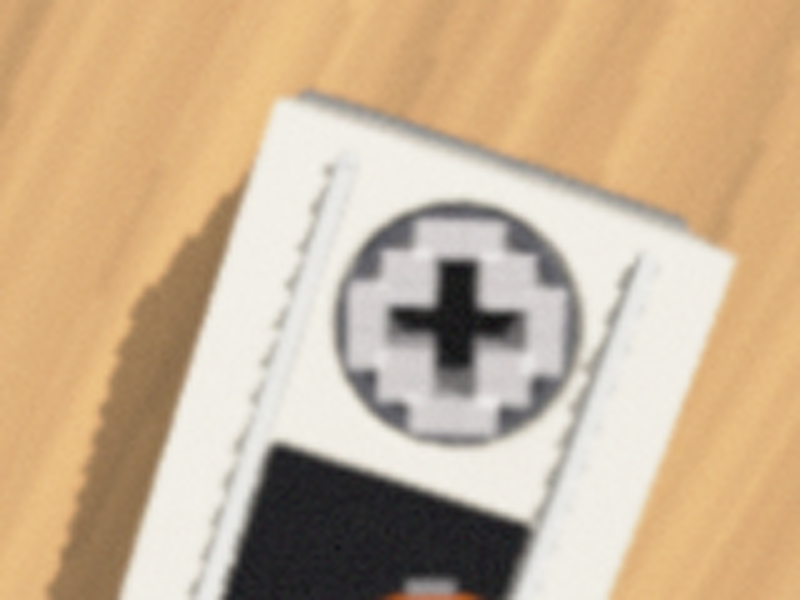

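The hub centre is at crop (457.5,324.5), full-image about (281.1,174.5). The cross arms run parallel to the image axes, so the yaw already matches the tool.

```bash
python3 - <<'E'
from h import *
d=np.load('w5.npz');im=d['im']
p=toolcast([[281.1,174.5],[281.3,174.3],[280.9,174.8]],.138);print('socket tool',p.round(4))
ci={k:d[k] for k in('intrinsics','R','t')}
pw=cast({**ci,'fish':True},[281.1,174.5],.08)[0];print(pw)
C,a,A,T,_=socket(im,ci,pw[:2]);print(C,a,A,T)
plan(.4698,.2663,.15,27)
# grip face edge angle check in tool frame from w4
print('shift mm',((p.mean(0)-[.0016,0,0])*1000).round(1))
E
```

```text
socket tool [[0.0267 0.0063 0.138 ]
 [0.0269 0.0065 0.138 ]
 [0.0265 0.0061 0.138 ]]
[0.46933435 0.26662678 0.08      ]
[0.46906547 0.26686172] 25.979647059780657 272.4375 120.0
pos [0.4765 0.2394 0.2182] tool y yaw 28.09 turn 1.1 shift mm [27.   6.1 68.2] tilt [-1.0e-04  1.5e-03 -1.0e+00]
level rotvec deg now [0.09 0.01]
shift mm [ 25.1   6.3 138. ]
```

```bash
python3 -m handwheel '[[0,0.025,0.006,0,0,0,1.5],[0,0,0,0,0,0,0],[0,0,0,0.04,0,0,0],[0,0,0,0.04,0,0,0],[0,0,0,0.014,0,0,0],[0,0,0,0,0,0,0]]' 50; python3 -m handwheel '[[0,0,0,0.003,0,0,0],[0,0,0,0.003,0,0,0],[0,0,0,0.003,0,0,0],[0,0,0,0,0,0,0]]'
```

```text
time: 16.12
position: [0.4698, 0.2646, 0.1241]
tool_rot: [1.65, 2.673, 0.001]
ft_force: [0.2, 0.1, 0.2]
grip_width: 0.133
grip_force: 50.0
time: 16.62
position: [0.4703, 0.2665, 0.1169]
tool_rot: [1.648, 2.673, 0.006]
ft_force: [-1.5, 0.2, 4.6]
grip_width: 0.134
grip_force: 49.9
```

```bash
python3 -m handwheel '[[0,0,0,0.002,0,0,0],[0,0,0,0.002,0,0,0],[0,0,0,0,0,0,0]]'; python3 -m handwheel '[[0,0,0,0.002,0,0,0],[0,0,0,0,0,0,0]]'
```

```text
time: 17.0
position: [0.4704, 0.2672, 0.1159]
tool_rot: [1.648, 2.674, 0.009]
ft_force: [-7.6, -2.3, 20.1]
grip_width: 0.138
grip_force: 50.0
time: 17.25
position: [0.4704, 0.2674, 0.1156]
tool_rot: [1.648, 2.674, 0.01]
ft_force: [-9.6, -4.2, 29.8]
grip_width: 0.135
grip_force: 50.0
```

```bash
python3 -m handwheel '[[0,0,0,-0.006,0,0,0],[0,0,-0.0015,0,0,0,0],[0,0,0,0.003,0,0,0],[0,0,0,0,0,0,0]]'; python3 -m handwheel '[[0,0,0,0.002,0,0,0],[0,0,0,0.002,0,0,0],[0,0,0,0,0,0,0]]'; python3 -c "
from h import *
plan(.4698,.2663,.091,27)"
```

```text
time: 17.75
position: [0.4677, 0.2668, 0.1123]
tool_rot: [-1.647, -2.674, -0.006]
ft_force: [-0.9, 4.5, 0.8]
grip_width: 0.134
grip_force: 50.0
time: 18.12
position: [0.4674, 0.2666, 0.1078]
tool_rot: [-1.647, -2.674, -0.004]
ft_force: [-1.3, 5.2, 0.2]
grip_width: 0.138
grip_force: 50.0
pos [0.4674 0.2666 0.1078] tool y yaw 26.74 turn -0.3 shift mm [-1.4  2.  16.8] tilt [ 0.0027  0.0015 -1.    ]
level rotvec deg now [ 0.08 -0.16]
```

```bash
python3 -m handwheel '[[0,-0.001,0,0.003,0,0,0],[0,0,0,0.003,0,0,0],[0,0,0,0.003,0,0,0],[0,0,0,0,0,0,0]]'; python3 -m handwheel '[[0,0,0,0.003,0,0,0],[0,0,0,0.003,0,0,0],[0,0,0,0,0,0,0],[0,0,0,0,0,0,0]]'
```

```text
time: 18.62
position: [0.4676, 0.2667, 0.0992]
tool_rot: [-1.646, -2.673, -0.006]
ft_force: [-2.2, 7.2, 2.4]
grip_width: 0.132
grip_force: 50.0
time: 19.12
position: [0.4677, 0.2668, 0.094]
tool_rot: [-1.646, -2.673, -0.006]
ft_force: [-3.5, 5.6, 7.1]
grip_width: 0.135
grip_force: 49.9
```

```bash
python3 -m handwheel '[[0,0,0,0.001,0,0,0],[0,0,0,0.001,0,0,0],[0,0,0,0,0,0,0]]'; python3 -m handwheel '[[0,0,0,0.001,0,0,0],[0,0,0,0.001,0,0,0],[0,0,0,0,0,0,0]]';python3 -m handwheel '[[0,0,0,0.001,0,0,0],[0,0,0,0,0,0,0]]'
```

```text
time: 19.5
position: [0.4678, 0.2669, 0.0927]
tool_rot: [-1.646, -2.673, -0.007]
ft_force: [-5.4, 5.0, 10.4]
grip_width: 0.131
grip_force: 49.9
time: 19.88
position: [0.4678, 0.2669, 0.0919]
tool_rot: [-1.646, -2.673, -0.007]
ft_force: [-8.6, 3.3, 17.7]
grip_width: 0.133
grip_force: 49.9
time: 20.12
position: [0.4678, 0.267, 0.0918]
tool_rot: [-1.646, -2.673, -0.007]
ft_force: [-10.9, 2.4, 23.1]
grip_width: 0.133
grip_force: 50.0
```

```bash
python3 - <<'E'
from h import *
im,dp,ci=grab('scene');W=world(ci,dp)
hsv=cv2.cvtColor(im,cv2.COLOR_BGR2HSV);H,S,V=[hsv[...,i].astype(int) for i in range(3)]
near=np.hypot(W[...,0]-.469,W[...,1]-.266)
m=(H>=5)&(H<=14)&(S>180)&(V>90)&(near<.05)
print('orange',m.sum(),'z range',np.percentile(W[m][:,2],[2,50,98]).round(4) if m.any() else None)
r=((H<5)|(H>175))&(S>150)&(V>60)&(near>.06)&(near<.16)
for c in comps(r,4): print('red',c.sum(),cast(ci,cen(c),.1)[0].round(3))
s=ctrl.get_state();print(s['time'],s['position'].round(4),s['ft_force'].round(1),s['grip_force'])
E
```

```text
orange 0 z range None
red 38 [0.497 0.153 0.1  ]
20.175 [0.4678 0.267  0.0918] [-10.6   3.6  23.8] 49.951316700316966
```

```bash
python3 -c "
from bench import ctrl
print(ctrl.close_job())"
```

```text
the job is handed in; nothing more can be done
None
```

I pulled the shutter out to its stop and seated the orange cartridge in the socket, then handed the job in at about 20 s while still pressing (about 23 N down, 50 N grip). I judged it home by force and height only, because the collar was hidden from the cameras, and no verdict was returned.

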